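Roll the brass tube into the V-block and up to the stop

TASK

Roll the brass tube along the bench, up the ramp and into the groove of the white V-block by pushing its side with the fingers, then push it lengthwise until its end rests against the blue stop. Do not pick the tube up or press hard on it, leave the other things on the bench where they are, and finish with the tube lying still in the groove and the hand clear.

Things in the scene. Friction and masses are not known exactly. Their poses are not given: they have to be found in the camera images.
- tube: brass tube 32 mm in diameter, 130 mm long, about 0.35 kg, lying on its side on the bench; red line along it, dark bore at the ends (acts as a solid bar), polished and slippery. Origin at its centre, 16 mm above the bench. x = its length; y and z turn as it rolls. Starts on the ramp's side of the block, within 5 degrees of parallel to the groove. Stops soon when let go on the bench, rolls back when let go on the ramp.
- vblock: white V-block fixed to the bench. Origin on the bench under the bottom of the groove, mid-length. x along the groove towards the blue stop, y the way the tube rolls in (ramp to high back flank), z up. 110 mm long (x -55 to 55). The 90-degree V goes from a lip at y -12, height 15 mm, down to height 3 mm at y 0, then up to 33 mm at y 30; behind it a flat rail 18 mm wide, 33 mm high.
- ramp_foot (a point): middle of the foot of the block's ramp, at bench level, y = -85 mm of the block. The ramp, as long as the block, rises to 15 mm height at y = -14 mm (12 degrees), then a 2 mm flat lip before the groove. Axes as the block's.
- stop_face (a point): point on the stop face that the tube's end is to touch, 25.6 mm up, the height of the seated tube's axis. The blue plate closes the groove's +x end: 8 mm thick, 46 mm high, y -18 to 48 mm of the block. The tube starts 10 to 30 mm short of it along x. Seated, its centre is at x -10, y 0 of the block, its free end 20 mm past the block's open end. Axes as the block's.
- tape: roll of cream masking tape lying flat, 100 mm across, 24 mm high; a bystander. Origin at the centre of its underside
- driver: screwdriver lying on the bench; a bystander. Origin mid-way along it on the bench side
- gear: steel gear wheel lying flat, 78 mm across, hub up, 22 mm high; a bystander. Origin at the centre of its underside
- inkbox: small purple carton, 60 x 40 x 30 mm; a bystander. Origin at the centre of its underside
- glue: standing yellow glue bottle with red cap, 44 mm across, 70 mm high; a bystander. Origin at the centre of its underside
- pulley: orange plastic pulley lying flat, 52 mm across, 20 mm high; a bystander. Origin at the centre of its underside
- collar: aluminium collar standing on end, 48 mm across, 30 mm high; a bystander. Origin at the centre of its underside
There are look-alikes about, which are no part of the job. Several things have the shape of the tube; the one meant has the colours described above.

How it is judged:
By the outcome, as a careful person would: the job done as asked, in the order asked, and still so for the second after the job is handed in, with the robot touching nothing.
It also fails if it takes over 56 s, if anything falls off the work surface, if the arm or the gripper's body presses on something with over 40 N, if the wrist force passes 120 N, or if a joint passes its speed limit or range.

ROBOT

A 6-joint arm with a two-finger parallel gripper is mounted at the origin on the work surface. World frame = base frame: x ahead of the robot, y to its left, z up, the work surface at z = 0. Lengths are in m, angles in rad, forces in N, time in s.
With the tool pointing down it reaches from about 0.4 to 0.825 m from the base axis. Payload 7 kg.
Tool frame: the origin (TCP) lies midway between the tips of the shut fingers; the grasp point (between the pads) lies hold_point_z behind it (hold_point_z is the distance from the TCP to the grasp point, in m); z points along the fingers, y is the line along which they close (so a half turn about z gives the same grasp; the last joint's range is limited). The gripper opens to 88 mm and grips with 3 to 60 N. Pads are 19 mm wide; open, the fingers measure 130 mm over their backs; the gripper's body (78 mm by 193 mm) begins 47 mm behind the grasp point.
Start: joints at [-1.042, 0.359, 0.012, 0, -1.224, -0.288], TCP at [0.161, -0.656, 0.227] pointing down, gripper open.
Joint ranges: [-3.07, 3.07], [-1.43, 2.12], [-1.02, 1.25], [-3.03, 1.67], [-3.05, -0], [-3.03, 3.03]. Speed limits (rad/s): [2.39, 2.39, 3.01, 3.14, 3.14, 3.14].

INTERFACE

Orientations are given as [roll, pitch, yaw] about the fixed x, y, z axes, in that order (R = Rz(yaw) Ry(pitch) Rx(roll)).
In Python, from station import * gives the robot as it stands.
- The arm moves only by the tool apply_moves, never from a script. Its argument "steps" is a list of rows, each an object with "translation": the shift along the world's x, y, z scaled (see below), a list of three; "rotation": the turn, a rotation vector about the world's x, y, z scaled (see below), a list of three. A call has exactly 10 rows; each row is the pose to reach, as a shift and turn from the pose commanded when the call began; what a row does not reach only later rows make up. The controller multiplies each number of a shift by 250 mm and each number of a turn by 30 degrees. A row lasts 1/12 s, in which the tool goes at most 41.7 mm and 7.16 degrees, less where a joint would pass 70% of its speed; a pose out of reach is approached as far as the arm can. A call with a number of a shift or a turn outside -1 to 1 is refused whole. A call with a gripper value outside its range is refused whole. "jaw" is the closure, from -1 (fully open) to 1 (shut), so that 0 is half open, set as the call begins (left out, the last holds). The fingers move at their own pace and stop on an object; "newtons" is the grip in N (left out, the last holds). Time passes only in rows, so rows that repeat a pose let the fingers close, or fill a call up. It gives the time, the measured TCP pose, the force, the opening and the grip force at its end, in the units of the state.
- get_state(): the state, without advancing time (a new reading comes with each control period).
- grab_frame(name): name is "side" or "top" or "wrist"; returns the picture (480x640x3 uint8, blue, green, red); there is no depth.
- camera_model(name): a dict with "fx", "fy", "cx", "cy" (pixels), "xyz" and "rotation" of the camera in the world. Camera axes: x right, y down, z forward; pixel columns grow to the right and rows downward; lengths in m; the calibration is good to about 2 mm. A picture is of the moment at which its call begins: read the wrist's pose just before it. camera_model takes no time and is no camera call; for the wrist camera it gives the pose at the moment of the call.
- job_done(): hands the job in; it is judged then, once.
The state is a dict: "t": time; "q": joint angles; "qd": joint speeds; "joint_efforts": joint torques, N m; "eef_pos": TCP position; "ee_rot": TCP orientation; "force": force on the tool from outside, world axes, zero at the start; "moment": the same for the moment, N m; "width": finger opening in m; "gripper_force": force on a finger pad.
Only numpy, scipy, OpenCV 4.12 (cv2) and the standard library are available. Lean on these libraries where they do the work, as an engineer would, in place of code of your own. Each camera call takes 0.05 s, during which the arm holds its last target. There are 200 camera calls.

## Working session

There is one attempt and no reset: what is moved stays moved. The work goes in short steps, Python scripts to look and compute and a tool call to move; the robot and the scene stay as the last step left them, time stands still between calls to the robot, and variables do not carry over. Pictures are saved under pics/ and viewed, at most 10 in all, crops included, and the job is handed in when it is done.

Besides the shell and the picture viewer there is one more tool, called in YAML: its name, and indented under it one key for each argument. apply_moves: Moves the arm, as the interface text tells. Shifts and turns lie within -1 to 1; 1 stands for 250 mm of shift or 30 degrees of turn. Its arguments: {"type":"object","properties":{"steps":{"type":"array"},"jaw":{"type":"number"},"newtons":{"type":"number"}},"required":["steps"]}

```bash
ls; mkdir -p pics
python3 - <<'E'
from station import *
import cv2,numpy as np
for n in("top","side"):
    cv2.imwrite(f"pics/{n}0.png",grab_frame(n)); m=camera_model(n); print(n,m)
s=get_state(); print(s)
E
```

```text
pics
top {'fx': 548.2067948902705, 'fy': 548.2067948902705, 'cx': 328.5113379201303, 'cy': 234.62246750292985, 'xyz': array([ 0.30665367, -0.02426117,  1.25350767]), 'rotation': array([-2.91140668, -0.00518214, -1.54131844])}
side {'fx': 511.45186468378955, 'fy': 511.45186468378955, 'cx': 322.7193436413301, 'cy': 245.1770040163982, 'xyz': array([0.47769968, 0.6556634 , 0.84801533]), 'rotation': array([-2.43948212e+00,  1.39851716e-03, -3.01087995e+00])}
{'t': 0.1, 'q': array([-1.04190095e+00,  3.59346228e-01,  1.11769498e-02, -3.00390563e-04,
       -1.22408547e+00, -2.88077824e-01]), 'qd': array([ 0.00070875, -0.00247758,  0.00281236, -0.00019869, -0.0007165 ,
        0.00154207]), 'joint_efforts': array([-1.82199481e-03, -5.84165061e+01,  2.93750829e+01,  7.01551750e+00,
        1.01748412e-02, -5.50478660e-05]), 'eef_pos': array([ 0.16084727, -0.65512528,  0.22570933]), 'ee_rot': array([ 3.14011409e+00, -1.43625516e-04, -2.90087727e+00]), 'force': array([-0.30145226,  0.07514297, -0.23333563]), 'moment': array([ 0.02547926, -0.01248889, -0.02072231]), 'gripper_force': 0.0, 'width': 0.08742041236528364}
```

View pics/top0.png

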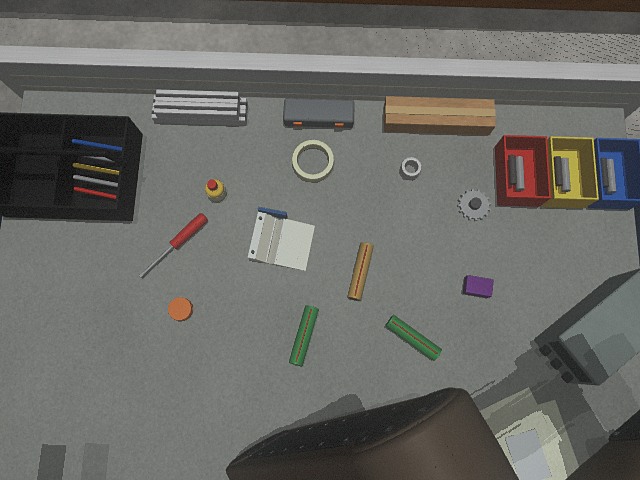

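View pics/side0.png

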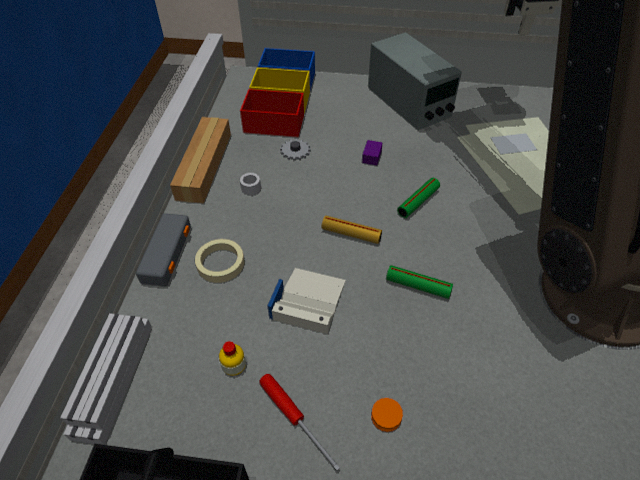

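The brass tube is at top (360,271) and side (351,230). The two look-alikes are the green bars at top (304,336) and (413,338), so the brass one is the one meant. The block is at top (280,240) with the blue stop at its upper end, and the ramp is on its right, the tube's side.

```bash
cat > h.py <<'E'
from station import *
import cv2,numpy as np
from scipy.spatial.transform import Rotation as R
def ray(m,uv,z):
    uv=np.atleast_2d(np.float64(uv)); d=np.c_[(uv[:,0]-m['cx'])/m['fx'],(uv[:,1]-m['cy'])/m['fy'],np.ones(len(uv))]
    d=R.from_euler('xyz',m['rotation']).apply(d); o=np.array(m['xyz'])
    return (o+d*((z-o[2])/d[:,2])[:,None])[:,:2]
def proj(m,P):
    p=R.from_euler('xyz',m['rotation']).inv().apply(np.atleast_2d(P)-np.array(m['xyz']))
    return np.c_[p[:,0]/p[:,2]*m['fx']+m['cx'],p[:,1]/p[:,2]*m['fy']+m['cy']]
def big(mask,near=None):
    c,_=cv2.findContours(mask.astype(np.uint8),cv2.RETR_EXTERNAL,cv2.CHAIN_APPROX_NONE)
    if near is not None: c=[k for k in c if cv2.pointPolygonTest(k,near,True)>-25]
    return max(c,key=cv2.contourArea)
def brass(im):
    h=cv2.cvtColor(im,cv2.COLOR_BGR2HSV); m=cv2.inRange(h,(10,110,70),(24,255,255))
    return cv2.morphologyEx(m,cv2.MORPH_CLOSE,np.ones((7,7)))
def axis(m,c,z=.016):
    (x,y),(w,h),a=cv2.minAreaRect(c); b=cv2.boxPoints(((x,y),(w,h),a))
    if np.linalg.norm(b[0]-b[1])>np.linalg.norm(b[1]-b[2]): b=np.roll(b,-1,0)
    e=ray(m,[(b[0]+b[1])/2,(b[2]+b[3])/2],z)
    if e[0,0]>e[1,0]: e=e[::-1]
    d=e[1]-e[0]; return e.mean(0),np.degrees(np.arctan2(d[1],d[0])),np.linalg.norm(d)
E
python3 - <<'E'
from h import *
for n,tb,vb in(("top",(360,271),(285,243)),("side",(351,230),(315,290))):
    im=cv2.imread(f"pics/{n}0.png"); m=camera_model(n)
    print(n,"tube",axis(m,big(brass(im),tb)))
    h=cv2.cvtColor(im,cv2.COLOR_BGR2HSV)
    w=cv2.inRange(h,(0,0,150),(180,60,255)); w=cv2.morphologyEx(w,cv2.MORPH_CLOSE,np.ones((7,7)))
    c=cv2.approxPolyDP(big(w,vb),4,True)[:,0]
    for p in c: print(p,ray(m,p,0)[0].round(4),ray(m,p,.033)[0].round(4))
    b=cv2.inRange(h,(100,120,40),(125,255,255)); b=big(b,(272,212) if n=="top" else (275,298)); print("blue",cv2.boxPoints(cv2.minAreaRect(b)))
    if n=="top": cv2.imwrite("pics/crop.png",np.hstack([cv2.resize(im[190:320,230:390],None,fx=4,fy=4,interpolation=cv2.INTER_CUBIC)]))
E
```

```text
top tube (array([ 0.51586505, -0.09752838]), np.float64(-12.504908955821053), np.float64(0.13049057016599525))
[258 212] [0.6504 0.1466] [0.6413 0.1421]
[248 257] [0.5413 0.1634] [0.5351 0.1585]
[305 270] [0.5148 0.0298] [0.5093 0.0284]
[314 225] [0.6227 0.0128] [0.6144 0.0118]
blue [[257.57916 209.1883 ]
 [258.03564 206.81454]
 [285.37085 212.07132]
 [284.91437 214.44507]]
side tube (array([ 0.51652457, -0.0989957 ]), np.float64(-13.225451666940826), np.float64(0.13276581740726234))
[295 268] [0.6217 0.0141] [0.6161 0.0391]
[283 299] [0.6326 0.0942] [0.6266 0.1161]
[272 310] [0.6493 0.1226] [0.6427 0.1433]
[326 324] [0.5403 0.1404] [0.5378 0.1605]
[344 280] [0.5168 0.0318] [0.5153 0.0561]
blue [[263.0787  314.53445]
 [278.84592 278.4951 ]
 [287.082   282.09836]
 [271.3148  318.13773]]
```

View pics/crop.png

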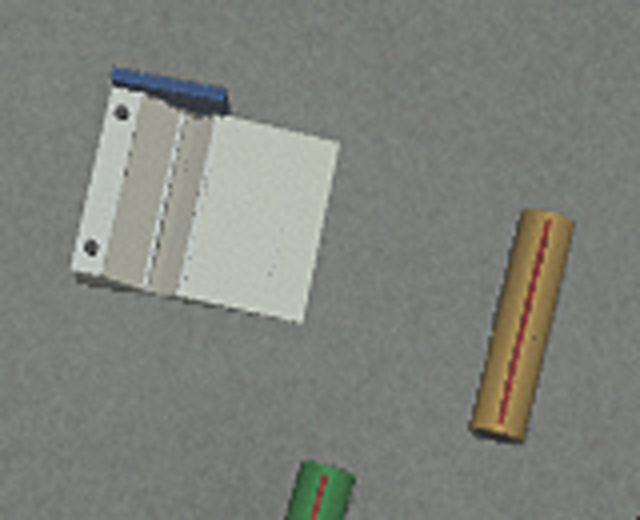

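The crop confirms a brass tube with a red line, about 3.7° off the groove. The groove yaw is about -9.1°. Moving to a spot behind the tube.

apply_moves:
  steps:
    - {"translation": [0.05,0.07,0],"rotation": [0,0,0.07]}
    - {"translation": [0.1,0.14,0],"rotation": [0,0,0.14]}
    - {"translation": [0.15,0.22,0],"rotation": [0,0,0.22]}
    - {"translation": [0.2,0.3,0],"rotation": [0,0,0.3]}
    - {"translation": [0.26,0.39,0],"rotation": [0,0,0.4]}
    - {"translation": [0.32,0.48,0],"rotation": [0,0,0.5]}
    - {"translation": [0.38,0.57,0],"rotation": [0,0,0.6]}
    - {"translation": [0.44,0.66,0],"rotation": [0,0,0.7]}
    - {"translation": [0.5,0.75,0],"rotation": [0,0,0.8]}
    - {"translation": [0.56,0.84,0],"rotation": [0,0,0.9]}
  jaw: -0.4

```text
t: 0.93
eef_pos: [0.3013, -0.4442, 0.2263]
ee_rot: [3.141, 0.0, -2.427]
force: [0.9, 0.3, 0.3]
width: 0.0613
gripper_force: 0.0
```

apply_moves:
  steps:
    - {"translation": [0.06,0.09,0],"rotation": [0,0,0.1]}
    - {"translation": [0.12,0.18,0],"rotation": [0,0,0.2]}
    - {"translation": [0.18,0.27,0],"rotation": [0,0,0.3]}
    - {"translation": [0.24,0.36,0],"rotation": [0,0,0.4]}
    - {"translation": [0.3,0.45,0],"rotation": [0,0,0.5]}
    - {"translation": [0.36,0.54,0],"rotation": [0,0,0.6]}
    - {"translation": [0.42,0.63,0],"rotation": [0,0,0.7]}
    - {"translation": [0.48,0.72,0],"rotation": [0,0,0.8]}
    - {"translation": [0.54,0.8,0],"rotation": [0,0,0.88]}
    - {"translation": [0.58,0.86,0],"rotation": [0,0,0.92]}

```text
t: 1.77
eef_pos: [0.4468, -0.2289, 0.2264]
ee_rot: [3.141, 0.0, -1.945]
force: [0.1, 0.5, -0.2]
width: 0.0616
gripper_force: 0.0
```

apply_moves:
  steps:
    - {"translation": [0.05,0.07,0],"rotation": [0,0,0.05]}
    - {"translation": [0.1,0.14,-0.03],"rotation": [0,0,0.1]}
    - {"translation": [0.15,0.21,-0.08],"rotation": [0,0,0.15]}
    - {"translation": [0.19,0.28,-0.14],"rotation": [0,0,0.2]}
    - {"translation": [0.22,0.32,-0.2],"rotation": [0,0,0.25]}
    - {"translation": [0.24,0.35,-0.26],"rotation": [0,0,0.29]}
    - {"translation": [0.24,0.35,-0.32],"rotation": [0,0,0.29]}
    - {"translation": [0.24,0.35,-0.37],"rotation": [0,0,0.29]}
    - {"translation": [0.24,0.35,-0.4],"rotation": [0,0,0.29]}
    - {"translation": [0.24,0.35,-0.4],"rotation": [0,0,0.29]}

```text
t: 2.6
eef_pos: [0.5047, -0.1429, 0.1248]
ee_rot: [3.138, -0.001, -1.796]
force: [-0.4, -1.1, 0.8]
width: 0.0612
gripper_force: 0.0
```

Run:
```python
from h import *
m=camera_model("wrist"); a=grab_frame("wrist"); t=grab_frame("top"); s=grab_frame("side")
cv2.imwrite("pics/w1.png",a); print(m,get_state()['eef_pos'])
cv2.imwrite("pics/j1.png",np.hstack([cv2.resize(x,(400,300),interpolation=cv2.INTER_AREA) for x in(a,t)]))
for n,i,p in(("wrist",a,None),("side",s,(351,230))):
    try: print(n,axis(camera_model(n),big(brass(i),p)))
    except Exception as e: print(n,e)
```

```text
{'fx': 377.9761784151075, 'fy': 377.9761784151075, 'cx': 325.576187733139, 'cy': 242.35902112094362, 'xyz': array([ 0.49022372, -0.21705278,  0.28179629]), 'rotation': array([ 2.85424203, -0.00344298,  2.91605373])} [ 0.50635621 -0.14317251  0.12722246]
wrist (array([ 0.51860301, -0.09693472]), np.float64(-12.275155417356805), np.float64(0.13299161944918142))
side (array([ 0.51688464, -0.09748533]), np.float64(-12.567329852003231), np.float64(0.13200996351145292))
```

View pics/j1.png

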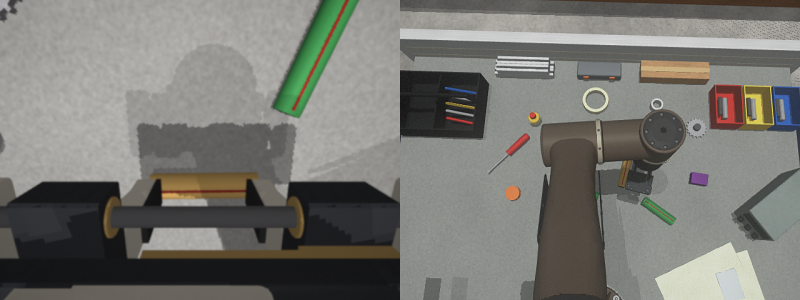

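The brass tube shows between the fingers in the wrist view at (210,187). The estimates agree on (0.517, -0.0975) at -12.5°. Descending behind it.

apply_moves:
  steps:
    - {"translation": [0,0,-0.06],"rotation": [0,0,0]}
    - {"translation": [0,0,-0.12],"rotation": [0,0,0]}
    - {"translation": [0,0,-0.18],"rotation": [0,0,0]}
    - {"translation": [0,0,-0.24],"rotation": [0,0,0]}
    - {"translation": [0,0,-0.3],"rotation": [0,0,0]}
    - {"translation": [0,0,-0.35],"rotation": [0,0,0]}
    - {"translation": [0,0,-0.4],"rotation": [0,0,0]}
    - {"translation": [0,0,-0.44],"rotation": [0,0,0]}
    - {"translation": [0,0,-0.46],"rotation": [0,0,0]}
    - {"translation": [0,0,-0.46],"rotation": [0,0,0]}

```text
t: 3.58
eef_pos: [0.5057, -0.1431, 0.011]
ee_rot: [3.141, -0.0, -1.796]
force: [-0.1, -0.1, 0.7]
width: 0.0614
gripper_force: 0.0
```

apply_moves:
  steps:
    - {"translation": [0.002,0.008,0],"rotation": [0,0,0]}
    - {"translation": [0.004,0.016,0],"rotation": [0,0,0]}
    - {"translation": [0.006,0.025,0],"rotation": [0,0,0]}
    - {"translation": [0.008,0.034,0],"rotation": [0,0,0]}
    - {"translation": [0.01,0.043,0],"rotation": [0,0,0]}
    - {"translation": [0.012,0.052,0],"rotation": [0,0,0]}
    - {"translation": [0.014,0.061,0],"rotation": [0,0,0]}
    - {"translation": [0.016,0.07,0],"rotation": [0,0,0]}
    - {"translation": [0.018,0.08,0],"rotation": [0,0,0.01]}
    - {"translation": [0.02,0.09,0],"rotation": [0,0,0.02]}

```text
t: 4.42
eef_pos: [0.5109, -0.1203, 0.0115]
ee_rot: [3.141, -0.0, -1.785]
force: [-0.3, -0.1, 0.0]
width: 0.0614
gripper_force: 0.1
```

apply_moves:
  steps:
    - {"translation": [0.002,0.01,0],"rotation": [0,0,0.01]}
    - {"translation": [0.004,0.02,0],"rotation": [0,0,0.02]}
    - {"translation": [0.006,0.032,0],"rotation": [0,0,0.03]}
    - {"translation": [0.008,0.044,0],"rotation": [0,0,0.04]}
    - {"translation": [0.01,0.056,0],"rotation": [0,0,0.05]}
    - {"translation": [0.012,0.068,0],"rotation": [0,0,0.06]}
    - {"translation": [0.014,0.08,0],"rotation": [0,0,0.07]}
    - {"translation": [0.016,0.092,0],"rotation": [0,0,0.08]}
    - {"translation": [0.018,0.104,0],"rotation": [0,0,0.09]}
    - {"translation": [0.02,0.116,0],"rotation": [0,0,0.1]}

```text
t: 5.25
eef_pos: [0.516, -0.0912, 0.0115]
ee_rot: [3.142, -0.0, -1.733]
force: [0.5, -0.9, -0.1]
width: 0.0614
gripper_force: 0.1
```

```bash
cat > look.py <<'E'
from h import *
import sys
O=np.array([.582,.105]); A=np.radians(-9.1); B=np.array([[np.cos(A),np.sin(A)],[-np.sin(A),np.cos(A)]])
z=float(sys.argv[1]); s=grab_frame("side"); st=get_state()
try:
    h=cv2.cvtColor(s,cv2.COLOR_BGR2HSV); c=big(brass(s)); p,a,l=axis(camera_model("side"),c,z)
    print("tube",(B@(p-O)*1e3).round(1),"yaw",a.round(2),"len",l.round(4),cv2.minAreaRect(c)[:2])
except Exception as e: print(e)
e=st['eef_pos']; print("tool",(B@(e[:2]-O)*1e3).round(1),"z",(e[2]*1e3).round(1),"line",np.degrees(st['ee_rot'][2])+90,"F",(B@st['force'][:2]).round(2),st['force'][2].round(2),"t",st['t'])
cv2.imwrite(f"pics/s{st['t']:.2f}.png",s)
E
python3 look.py .016
```

```text
tube [ 384.5 -343.5] yaw 89.83 len 0.3325 ((200.9664764404297, 158.98526000976562), (36.53937530517578, 94.16761016845703))
tool [ -34.  -203.8] z 11.6 line -9.242234022737463 F [0.89 0.51] 0.56 t 5.3
```

```bash
python3 - <<'E'
t=open('look.py').read()
t=t.replace("c=big(brass(s));","m=camera_model('side'); g=O+B.T@(B@(st['eef_pos'][:2]-O)+[0,.027]) if len(sys.argv)<3 else O+B.T@[-.03,0]; c=big(brass(s),tuple(map(float,proj(m,[*g,z])[0])));")
open('look.py','w').write(t)
E
python3 look.py .016
```

```text
tube [ -30.1 -170.5] yaw -12.29 len 0.1318 ((345.0586242675781, 241.49655151367188), (60.536685943603516, 14.447099685668945))
tool [ -34. -204.] z 11.6 line -9.262489862146694 F [ 0.83 -0.35] -0.21 t 5.35
```

apply_moves:
  steps:
    - {"translation": [0.002,0.012,0],"rotation": [0,0,0]}
    - {"translation": [0.004,0.024,0],"rotation": [0,0,0]}
    - {"translation": [0.006,0.036,0],"rotation": [0,0,0]}
    - {"translation": [0.008,0.048,0],"rotation": [0,0,0]}
    - {"translation": [0.01,0.06,0],"rotation": [0,0,0]}
    - {"translation": [0.012,0.072,0],"rotation": [0,0,0]}
    - {"translation": [0.014,0.084,0],"rotation": [0,0,0]}
    - {"translation": [0.016,0.096,0],"rotation": [0,0,0]}
    - {"translation": [0.018,0.108,0],"rotation": [0,0,0]}
    - {"translation": [0.02,0.12,0],"rotation": [0,0,0]}

```text
t: 6.18
eef_pos: [0.521, -0.0612, 0.0116]
ee_rot: [-3.142, 0.0, -1.733]
force: [-0.2, -0.4, 0.3]
width: 0.0613
gripper_force: 0.1
```

```bash
python3 look.py .016
```

```text
tube [ -28.3 -142.5] yaw -11.9 len 0.1323 ((340.8088073730469, 250.9853057861328), (61.71971893310547, 14.581872940063477))
tool [ -33.8 -173.4] z 11.6 line -9.29079451762911 F [0.67 1.23] -0.25 t 6.2333
```

apply_moves:
  steps:
    - {"translation": [0.002,0.012,0],"rotation": [0,0,0]}
    - {"translation": [0.004,0.024,0],"rotation": [0,0,0]}
    - {"translation": [0.006,0.036,0],"rotation": [0,0,0]}
    - {"translation": [0.008,0.048,0],"rotation": [0,0,0]}
    - {"translation": [0.01,0.06,0],"rotation": [0,0,0]}
    - {"translation": [0.012,0.072,0],"rotation": [0,0,0]}
    - {"translation": [0.014,0.084,0],"rotation": [0,0,0]}
    - {"translation": [0.016,0.096,0],"rotation": [0,0,0]}
    - {"translation": [0.018,0.108,0],"rotation": [0,0,0]}
    - {"translation": [0.02,0.12,0],"rotation": [0,0,0]}

```text
t: 7.07
eef_pos: [0.526, -0.0312, 0.0116]
ee_rot: [-3.142, 0.0, -1.733]
force: [-0.9, 0.1, 0.9]
width: 0.0615
gripper_force: 0.1
```

apply_moves:
  steps:
    - {"translation": [0.001,0.006,0],"rotation": [0,0,0]}
    - {"translation": [0.002,0.012,0],"rotation": [0,0,0]}
    - {"translation": [0.003,0.018,0],"rotation": [0,0,0]}
    - {"translation": [0.004,0.024,0],"rotation": [0,0,0]}
    - {"translation": [0.005,0.03,0],"rotation": [0,0,0]}
    - {"translation": [0.006,0.036,0],"rotation": [0,0,0]}
    - {"translation": [0.007,0.042,0],"rotation": [0,0,0]}
    - {"translation": [0.008,0.048,0],"rotation": [0,0,0]}
    - {"translation": [0.009,0.054,0],"rotation": [0,0,0]}
    - {"translation": [0.01,0.06,0],"rotation": [0,0,0]}

```text
t: 7.9
eef_pos: [0.5285, -0.0164, 0.0116]
ee_rot: [3.142, 0.0, -1.733]
force: [-0.6, 0.1, 1.0]
width: 0.0614
gripper_force: 0.1
```

```bash
python3 look.py .016
```

```text
tube [-27. -97.] yaw -11.67 len 0.1336 ((334.357666015625, 267.1884765625), (63.937522888183594, 15.085395812988281))
tool [ -33.5 -128.1] z 11.6 line -9.29559471955082 F [-0.59 -0.89] 0.81 t 7.95
```

apply_moves:
  steps:
    - {"translation": [0.002,0.012,0],"rotation": [0,0,0]}
    - {"translation": [0.004,0.024,0],"rotation": [0,0,0]}
    - {"translation": [0.006,0.036,0],"rotation": [0,0,0]}
    - {"translation": [0.008,0.048,0],"rotation": [0,0,0]}
    - {"translation": [0.01,0.06,0],"rotation": [0,0,0]}
    - {"translation": [0.012,0.072,0],"rotation": [0,0,0]}
    - {"translation": [0.014,0.084,0.003],"rotation": [0,0,0]}
    - {"translation": [0.016,0.096,0.006],"rotation": [0,0,0]}
    - {"translation": [0.018,0.108,0.008],"rotation": [0,0,0]}
    - {"translation": [0.02,0.12,0.01],"rotation": [0,0,0]}

```text
t: 8.78
eef_pos: [0.5334, 0.0137, 0.0142]
ee_rot: [3.142, -0.0, -1.733]
force: [-1.2, -2.5, 1.5]
width: 0.0613
gripper_force: 1.5
```

```bash
python3 look.py .019
```

```text
tube [-26.2 -69. ] yaw -9.46 len 0.1323 ((330.18585205078125, 276.6802978515625), (64.70780944824219, 15.15276050567627))
tool [-33.2 -97.2] z 14.3 line -9.294710219073508 F [1.04 0.29] 0.47 t 8.8333
```

apply_moves:
  steps:
    - {"translation": [0.002,0.012,0.003],"rotation": [0,0,0]}
    - {"translation": [0.004,0.024,0.005],"rotation": [0,0,0]}
    - {"translation": [0.006,0.036,0.008],"rotation": [0,0,0]}
    - {"translation": [0.008,0.048,0.01],"rotation": [0,0,0]}
    - {"translation": [0.01,0.06,0.013],"rotation": [0,0,0]}
    - {"translation": [0.012,0.072,0.015],"rotation": [0,0,0]}
    - {"translation": [0.014,0.084,0.018],"rotation": [0,0,0]}
    - {"translation": [0.016,0.096,0.02],"rotation": [0,0,0]}
    - {"translation": [0.018,0.108,0.023],"rotation": [0,0,0]}
    - {"translation": [0.02,0.12,0.025],"rotation": [0,0,0]}

```text
t: 9.67
eef_pos: [0.5385, 0.0438, 0.0204]
ee_rot: [3.142, 0.0, -1.733]
force: [-0.8, -3.5, 2.3]
width: 0.0613
gripper_force: 1.5
```

```bash
python3 look.py .025
```

```text
tube [-26.8 -38.9] yaw -9.62 len 0.1329 ((326.32354736328125, 286.70587158203125), (66.45475006103516, 15.764816284179688))
tool [-33.  -66.7] z 20.5 line -9.292736118298805 F [0.5  0.25] 0.43 t 9.7167
```

apply_moves:
  steps:
    - {"translation": [0.002,0.012,0.003],"rotation": [0,0,0]}
    - {"translation": [0.004,0.024,0.005],"rotation": [0,0,0]}
    - {"translation": [0.006,0.036,0.008],"rotation": [0,0,0]}
    - {"translation": [0.008,0.048,0.01],"rotation": [0,0,0]}
    - {"translation": [0.01,0.06,0.013],"rotation": [0,0,0]}
    - {"translation": [0.012,0.07,0.015],"rotation": [0,0,0]}
    - {"translation": [0.013,0.08,0.016],"rotation": [0,0,0]}
    - {"translation": [0.014,0.088,0.016],"rotation": [0,0,0]}
    - {"translation": [0.016,0.096,0.016],"rotation": [0,0,0]}
    - {"translation": [0.017,0.104,0.016],"rotation": [0,0,0]}

```text
t: 10.55
eef_pos: [0.5431, 0.0702, 0.0243]
ee_rot: [-3.141, 0.001, -1.733]
force: [-0.4, -0.0, -0.2]
width: 0.0612
gripper_force: 0.0
```

```bash
python3 look.py .029
```

```text
tube [-26.2 -12.6] yaw -9.36 len 0.1332 ((322.23529052734375, 296.058837890625), (67.90997314453125, 16.00735092163086))
tool [-32.9 -40.3] z 24.3 line -9.289090376141985 F [-0.33 -0.15] 0.32 t 10.6
```

At the lip. Nudging over.

apply_moves:
  steps:
    - {"translation": [0.001,0.006,0],"rotation": [0,0,0]}
    - {"translation": [0.002,0.012,0],"rotation": [0,0,0]}
    - {"translation": [0.003,0.018,0],"rotation": [0,0,0]}
    - {"translation": [0.004,0.024,0],"rotation": [0,0,0]}
    - {"translation": [0.004,0.026,0],"rotation": [0,0,0]}
    - {"translation": [0.004,0.028,0],"rotation": [0,0,0]}
    - {"translation": [0.004,0.028,0],"rotation": [0,0,0]}
    - {"translation": [0.004,0.028,0],"rotation": [0,0,0]}
    - {"translation": [0.004,0.028,0],"rotation": [0,0,0]}
    - {"translation": [0.004,0.028,0],"rotation": [0,0,0]}

```text
t: 11.43
eef_pos: [0.5437, 0.0764, 0.0243]
ee_rot: [-3.142, 0.0, -1.733]
force: [0.2, -0.4, -0.7]
width: 0.0614
gripper_force: 0.0
```

```bash
python3 look.py .0256; python3 -c "
import cv2,glob,os
f=max(glob.glob('pics/s*.png'),key=os.path.getmtime);print(f)
cv2.imwrite('pics/c2.png',cv2.resize(cv2.imread(f)[230:350,240:400],None,fx=4,fy=4))"
```

```text
tube [-26.7   0.5] yaw -9.2 len 0.1329 ((320.5, 302.5000305175781), (68.15251159667969, 16.249887466430664))
tool [-33.3 -34.3] z 24.3 line -9.307849977246278 F [ 0.08 -0.54] -0.49 t 11.4833
pics/s11.48.png
```

View pics/c2.png

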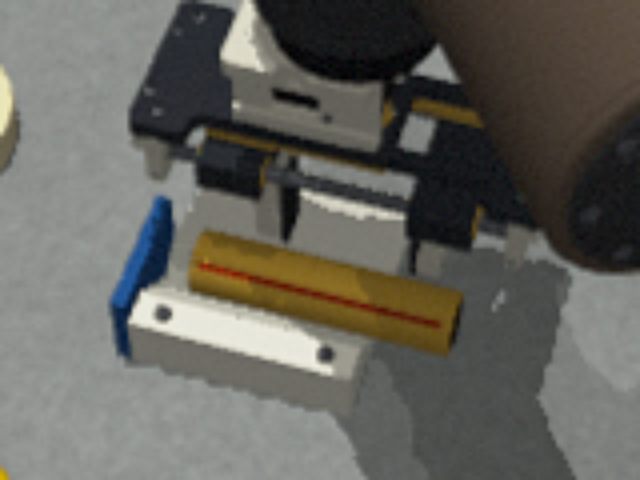

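The tube is seated in the groove at block x ≈ -27, y ≈ 0, about 16 mm from the blue stop. In the crop, its near end is at (195,260) and the plate at (140,260). Backing off, rising and moving round to the free end.

apply_moves:
  steps:
    - {"translation": [-0.003,-0.02,0],"rotation": [0,0,0]}
    - {"translation": [-0.007,-0.045,0.01],"rotation": [0,0,0]}
    - {"translation": [-0.01,-0.065,0.04],"rotation": [0,0,0]}
    - {"translation": [-0.01,-0.07,0.09],"rotation": [0,0,0]}
    - {"translation": [-0.01,-0.07,0.15],"rotation": [0,0,0]}
    - {"translation": [-0.01,-0.07,0.21],"rotation": [0,0,0]}
    - {"translation": [-0.03,-0.06,0.26],"rotation": [0,0,0]}
    - {"translation": [-0.07,-0.04,0.28],"rotation": [0,0,0]}
    - {"translation": [-0.12,-0.01,0.28],"rotation": [0,0,0]}
    - {"translation": [-0.17,0.03,0.28],"rotation": [0,0,0]}

```text
t: 12.32
eef_pos: [0.5002, 0.0836, 0.0948]
ee_rot: [-3.141, 0.001, -1.735]
force: [-0.2, 0.7, -0.5]
width: 0.0613
gripper_force: 0.0
```

apply_moves:
  steps:
    - {"translation": [-0.05,0.04,0],"rotation": [0,0,0]}
    - {"translation": [-0.1,0.08,0],"rotation": [0,0,0]}
    - {"translation": [-0.15,0.12,0],"rotation": [0,0,0]}
    - {"translation": [-0.18,0.15,0],"rotation": [0,0,0]}
    - {"translation": [-0.2,0.165,0],"rotation": [0,0,0]}
    - {"translation": [-0.2,0.168,-0.03],"rotation": [0,0,0]}
    - {"translation": [-0.2,0.168,-0.07],"rotation": [0,0,0]}
    - {"translation": [-0.2,0.168,-0.11],"rotation": [0,0,0]}
    - {"translation": [-0.2,0.168,-0.14],"rotation": [0,0,0]}
    - {"translation": [-0.2,0.168,-0.15],"rotation": [0,0,0]}
  jaw: 1
  newtons: 5

```text
t: 13.15
eef_pos: [0.4507, 0.1252, 0.0552]
ee_rot: [3.14, -0.002, -1.734]
force: [0.3, -0.4, 0.2]
width: 0.0023
gripper_force: 0.0
```

```bash
python3 look.py .0256 seated; python3 -c "
import cv2,glob,os
f=max(glob.glob('pics/s*.png'),key=os.path.getmtime);print(f)
cv2.imwrite('pics/c3.png',cv2.resize(cv2.imread(f)[210:360,240:440],None,fx=4,fy=4))"
```

```text
tube [-26.4   0.5] yaw -9.2 len 0.1325 ((320.3823547363281, 302.4706115722656), (67.90997314453125, 16.249887466430664))
tool [-132.8   -0.7] z 55.4 line -9.3339045388135 F [-0.6   0.88] -1.52 t 13.2
pics/s13.20.png
```

View pics/c3.png

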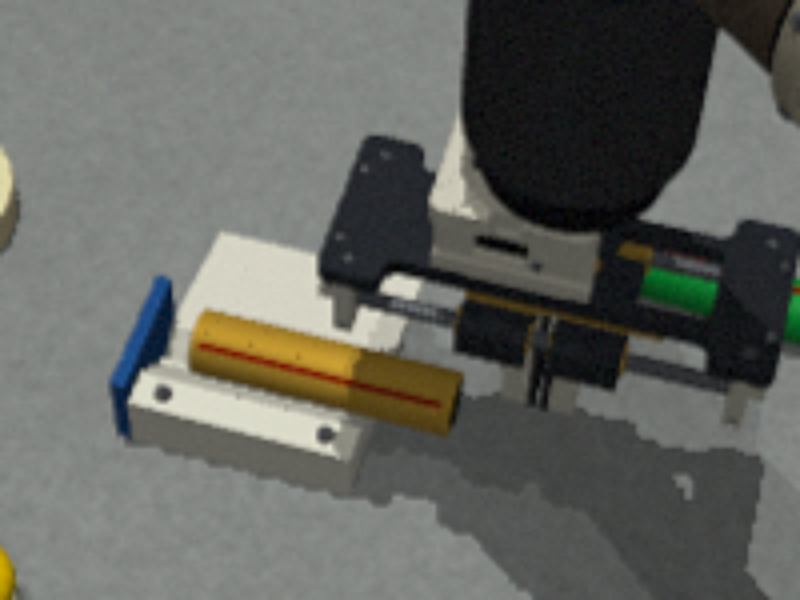

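apply_moves:
  steps:
    - {"translation": [0,0.003,-0.02],"rotation": [0,0,0]}
    - {"translation": [0,0.003,-0.05],"rotation": [0,0,0]}
    - {"translation": [0,0.003,-0.08],"rotation": [0,0,0]}
    - {"translation": [0,0.003,-0.11],"rotation": [0,0,0]}
    - {"translation": [0,0.003,-0.13],"rotation": [0,0,0]}
    - {"translation": [0,0.003,-0.145],"rotation": [0,0,0]}
    - {"translation": [0,0.003,-0.148],"rotation": [0,0,0]}
    - {"translation": [0,0.003,-0.148],"rotation": [0,0,0]}
    - {"translation": [0.01,0.001,-0.148],"rotation": [0,0,0]}
    - {"translation": [0.02,0,-0.148],"rotation": [0,0,0]}

```text
t: 14.03
eef_pos: [0.4566, 0.1262, 0.0202]
ee_rot: [-3.141, 0.001, -1.733]
force: [0.7, 0.3, -0.6]
width: 0.0002
gripper_force: 0.0
```

apply_moves:
  steps:
    - {"translation": [0.01,-0.002,0],"rotation": [0,0,0]}
    - {"translation": [0.02,-0.003,0],"rotation": [0,0,0]}
    - {"translation": [0.03,-0.005,0],"rotation": [0,0,0]}
    - {"translation": [0.04,-0.006,0],"rotation": [0,0,0]}
    - {"translation": [0.05,-0.008,0],"rotation": [0,0,0]}
    - {"translation": [0.058,-0.009,0],"rotation": [0,0,0]}
    - {"translation": [0.066,-0.011,0],"rotation": [0,0,0]}
    - {"translation": [0.074,-0.012,0],"rotation": [0,0,0]}
    - {"translation": [0.082,-0.013,0],"rotation": [0,0,0]}
    - {"translation": [0.09,-0.014,0],"rotation": [0,0,0]}

```text
t: 14.87
eef_pos: [0.4783, 0.1222, 0.0197]
ee_rot: [3.141, -0.001, -1.733]
force: [-2.8, 1.0, 2.2]
width: 0.0003
gripper_force: 1.6
```

```bash
python3 look.py .0256 seated
```

```text
tube [-21.7   0.7] yaw -9.77 len 0.132 ((318.0263366699219, 301.96978759765625), (67.5088119506836, 15.631355285644531))
tool [-104.7    0.7] z 19.7 line -9.30319100600856 F [-2.19 -1.06] 1.56 t 14.9167
```

apply_moves:
  steps:
    - {"translation": [0.004,-0.001,0],"rotation": [0,0,0]}
    - {"translation": [0.008,-0.001,0],"rotation": [0,0,0]}
    - {"translation": [0.012,-0.002,0],"rotation": [0,0,0]}
    - {"translation": [0.016,-0.003,0],"rotation": [0,0,0]}
    - {"translation": [0.02,-0.003,0],"rotation": [0,0,0]}
    - {"translation": [0.024,-0.004,0],"rotation": [0,0,0]}
    - {"translation": [0.027,-0.004,0],"rotation": [0,0,0]}
    - {"translation": [0.03,-0.005,0],"rotation": [0,0,0]}
    - {"translation": [0.033,-0.005,0],"rotation": [0,0,0]}
    - {"translation": [0.036,-0.006,0],"rotation": [0,0,0]}

```text
t: 15.75
eef_pos: [0.4878, 0.121, 0.0198]
ee_rot: [-3.142, 0.0, -1.733]
force: [-1.5, 0.9, -0.4]
width: 0.0008
gripper_force: 1.1
```

```bash
python3 look.py .0256 seated
```

```text
tube [-11.8   0.7] yaw -9.77 len 0.1325 ((313.0848388671875, 300.74420166015625), (67.5088119506836, 15.595503807067871))
tool [-95.4   1. ] z 19.8 line -9.299143080626166 F [-1.68  0.06] 0.07 t 15.8
```

Creeping on in half-millimetre steps until the force rises.

apply_moves:
  steps:
    - {"translation": [0.001,0,0],"rotation": [0,0,0]}
    - {"translation": [0.002,0,0],"rotation": [0,0,0]}
    - {"translation": [0.003,0,0],"rotation": [0,0,0]}
    - {"translation": [0.004,-0.001,0],"rotation": [0,0,0]}
    - {"translation": [0.005,-0.001,0],"rotation": [0,0,0]}
    - {"translation": [0.006,-0.001,0],"rotation": [0,0,0]}
    - {"translation": [0.007,-0.001,0],"rotation": [0,0,0]}
    - {"translation": [0.008,-0.001,0],"rotation": [0,0,0]}
    - {"translation": [0.008,-0.001,0],"rotation": [0,0,0]}
    - {"translation": [0.008,-0.001,0],"rotation": [0,0,0]}

```text
t: 16.63
eef_pos: [0.4897, 0.1207, 0.0198]
ee_rot: [3.142, -0.0, -1.733]
force: [-1.2, 0.9, -0.5]
width: 0.0002
gripper_force: 1.0
```

```bash
python3 look.py .0256 seated
```

```text
tube [-9.6  0.6] yaw -9.73 len 0.133 ((312.04486083984375, 300.4598693847656), (67.72019958496094, 15.59050178527832))
tool [-93.6   0.9] z 19.8 line -9.302181094107965 F [-1.75 -0.29] -0.75 t 16.6833
```

apply_moves:
  steps:
    - {"translation": [0.001,0,0],"rotation": [0,0,0]}
    - {"translation": [0.002,0,0],"rotation": [0,0,0]}
    - {"translation": [0.003,0,0],"rotation": [0,0,0]}
    - {"translation": [0.004,0,0],"rotation": [0,0,0]}
    - {"translation": [0.004,0,0],"rotation": [0,0,0]}
    - {"translation": [0.004,0,0],"rotation": [0,0,0]}
    - {"translation": [0.004,0,0],"rotation": [0,0,0]}
    - {"translation": [0.004,0,0],"rotation": [0,0,0]}
    - {"translation": [0.004,0,0],"rotation": [0,0,0]}
    - {"translation": [0.004,0,0],"rotation": [0,0,0]}

```text
t: 17.52
eef_pos: [0.4907, 0.1207, 0.0198]
ee_rot: [3.142, -0.0, -1.733]
force: [-2.0, -1.9, -0.1]
width: 0.0006
gripper_force: 1.0
```

apply_moves:
  steps:
    - {"translation": [0.001,0,0],"rotation": [0,0,0]}
    - {"translation": [0.002,0,0],"rotation": [0,0,0]}
    - {"translation": [0.003,0,0],"rotation": [0,0,0]}
    - {"translation": [0.004,-0.001,0],"rotation": [0,0,0]}
    - {"translation": [0.004,-0.001,0],"rotation": [0,0,0]}
    - {"translation": [0.004,-0.001,0],"rotation": [0,0,0]}
    - {"translation": [0.004,-0.001,0],"rotation": [0,0,0]}
    - {"translation": [0.004,-0.001,0],"rotation": [0,0,0]}
    - {"translation": [0.004,-0.001,0],"rotation": [0,0,0]}
    - {"translation": [0.004,-0.001,0],"rotation": [0,0,0]}

```text
t: 18.35
eef_pos: [0.4918, 0.1206, 0.0198]
ee_rot: [-3.141, 0.0, -1.733]
force: [-1.9, 1.0, 0.6]
width: 0.0006
gripper_force: 1.1
```

```bash
python3 look.py .0256 seated; python3 -c "
import cv2,glob,os
f=max(glob.glob('pics/s*.png'),key=os.path.getmtime);print(f)
cv2.imwrite('pics/c4.png',cv2.resize(cv2.imread(f)[270:340,255:355],None,fx=7,fy=7))"
```

```text
tube [-7.5  0.6] yaw -9.87 len 0.1327 ((310.9876403808594, 300.21417236328125), (67.48078918457031, 15.566018104553223))
tool [-91.5   1.1] z 19.8 line -9.301411637658234 F [-2.6   0.67] 0.18 t 18.4
pics/s18.40.png
```

View pics/c4.png

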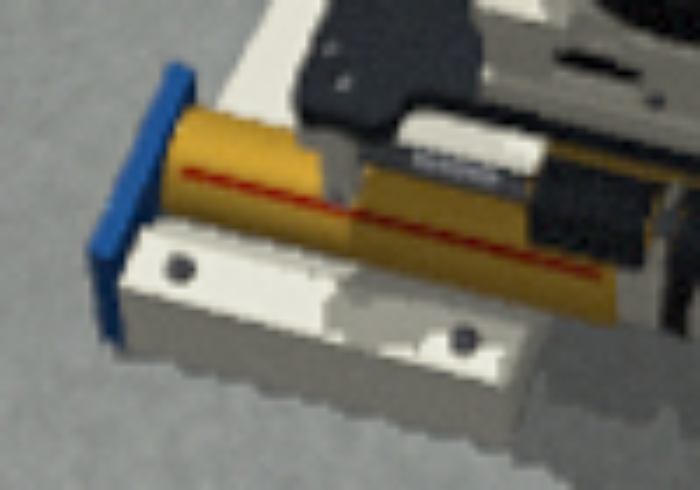

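The tube's end is within about a pixel of the blue plate (crop (165,165)), but the force has not risen yet, so I keep creeping.

apply_moves:
  steps:
    - {"translation": [0.001,0,0],"rotation": [0,0,0]}
    - {"translation": [0.002,0,0],"rotation": [0,0,0]}
    - {"translation": [0.003,0,0],"rotation": [0,0,0]}
    - {"translation": [0.004,-0.001,0],"rotation": [0,0,0]}
    - {"translation": [0.004,-0.001,0],"rotation": [0,0,0]}
    - {"translation": [0.004,-0.001,0],"rotation": [0,0,0]}
    - {"translation": [0.004,-0.001,0],"rotation": [0,0,0]}
    - {"translation": [0.004,-0.001,0],"rotation": [0,0,0]}
    - {"translation": [0.004,-0.001,0],"rotation": [0,0,0]}
    - {"translation": [0.004,-0.001,0],"rotation": [0,0,0]}

```text
t: 19.23
eef_pos: [0.4919, 0.1204, 0.0197]
ee_rot: [3.141, -0.0, -1.733]
force: [-7.1, 4.2, 2.8]
width: 0.0005
gripper_force: 3.9
```

```bash
python3 look.py .0256 seated
```

```text
tube [-7.7  0.6] yaw -9.7 len 0.1331 ((311.1083068847656, 300.2053527832031), (67.7169418334961, 15.586141586303711))
tool [-91.3   0.9] z 19.7 line -9.31342530876529 F [-7.02  2.87] 2.46 t 19.2833
```

Force rose to about 7 N and the tool stalled, so the end is on the stop. Retreating straight back, then up.

apply_moves:
  steps:
    - {"translation": [-0.004,0.001,0],"rotation": [0,0,0]}
    - {"translation": [-0.01,0.002,0],"rotation": [0,0,0]}
    - {"translation": [-0.025,0.004,0],"rotation": [0,0,0]}
    - {"translation": [-0.045,0.007,0],"rotation": [0,0,0]}
    - {"translation": [-0.07,0.011,0],"rotation": [0,0,0]}
    - {"translation": [-0.1,0.016,0],"rotation": [0,0,0]}
    - {"translation": [-0.13,0.02,0.02],"rotation": [0,0,0]}
    - {"translation": [-0.15,0.023,0.07],"rotation": [0,0,0]}
    - {"translation": [-0.16,0.025,0.13],"rotation": [0,0,0]}
    - {"translation": [-0.16,0.025,0.2],"rotation": [0,0,0]}

```text
t: 20.12
eef_pos: [0.451, 0.1262, 0.0702]
ee_rot: [3.14, -0.001, -1.733]
force: [-0.4, -0.6, 0.5]
width: 0.0005
gripper_force: 0.0
```

apply_moves:
  steps:
    - {"translation": [0,0,0.07],"rotation": [0,0,0]}
    - {"translation": [0,0,0.15],"rotation": [0,0,0]}
    - {"translation": [0,0,0.23],"rotation": [0,0,0]}
    - {"translation": [0,0,0.3],"rotation": [0,0,0]}
    - {"translation": [0,0,0.37],"rotation": [0,0,0]}
    - {"translation": [0,0,0.42],"rotation": [0,0,0]}
    - {"translation": [0,0,0.45],"rotation": [0,0,0]}
    - {"translation": [0,0,0.46],"rotation": [0,0,0]}
    - {"translation": [0,0,0.46],"rotation": [0,0,0]}
    - {"translation": [0,0,0.46],"rotation": [0,0,0]}

```text
t: 20.95
eef_pos: [0.4521, 0.1263, 0.1842]
ee_rot: [3.141, -0.0, -1.733]
force: [0.3, 0.0, -1.3]
width: 0.0004
gripper_force: 0.0
```

```bash
python3 look.py .0256 seated; python3 -c "
import cv2,glob,os
f=max(glob.glob('pics/s*.png'),key=os.path.getmtime);print(f)
i=cv2.imread(f);a=cv2.imread('pics/s18.40.png')
cv2.imwrite('pics/c5.png',cv2.resize(i[270:340,255:355],None,fx=7,fy=7))"
```

```text
tube [-8.4  0.7] yaw -8.94 len 0.1342 ((311.3971252441406, 300.35174560546875), (68.37300109863281, 16.253511428833008))
tool [-131.6    0.4] z 183.9 line -9.306079159799111 F [ 0.19 -0.47] -0.5 t 21.0
pics/s21.00.png
```

View pics/c5.png

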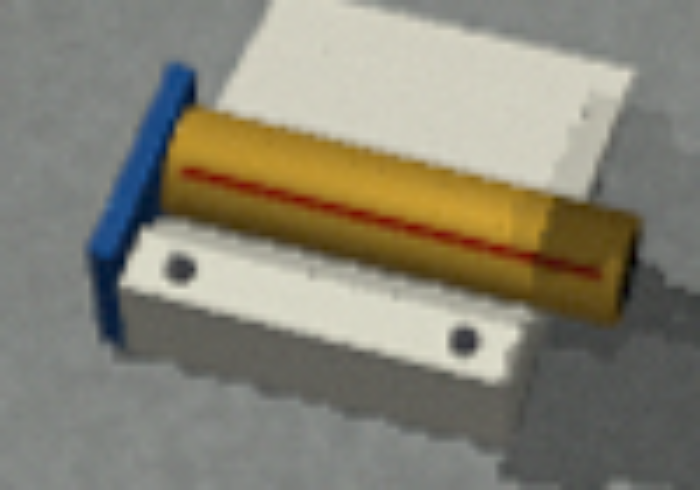

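The tube lies in the groove with its end on the blue plate (crop (165,165)), and the hand is clear. Handing in.

```bash
python3 -c "
from station import *
print(job_done())"
```

```text
the job is handed in; nothing more can be done
None
```

The brass tube was rolled up the ramp into the V-block groove and pushed lengthwise until the force rose to about 7 N at the blue stop; the hand is clear and the job was handed in at about 21 s, with no verdict returned.

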